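# Refit the loose roller of a tube mixer and lay the sample tube on it

## Task

Put the loose roller back into the two open bearing slots of the tube mixer, so that both ends sit fully down, and let go. Then lay the thick sample tube lengthwise in the valley between the two rollers, centred: lower each part gently until you feel it bear on the mixer before letting go, and do not set the rollers spinning. Leave the slim tube, the bare rod, the jar and the pump bottle where they are.

Things in the scene. Friction and masses are not known exactly. Their poses are not given: they have to be found in the camera images.
- mixer: Two-roller tube mixer, fixed to the desk; origin under the centre of its base (150 x 150 x 10 mm), z up. Both roller axes run along its y. A column carries the bed with the rollers. THE BED'S HEIGHT IS NOT REPORTED: clamped anywhere, so that the roller axes, once fitted, lie 88 to 117 mm above the desk; find it by touch or sight. The bed is on soft springs (sinks 1 mm per 2 N).
- slot_line (a point): Point on desk level under the middle of the two open slots, at mixer x = +20 mm; y runs from slot to slot. The slots open upward in two grey cheeks 8 mm thick at y = +-60 mm, 11 mm wide, with 45 degree lead-ins: 23 mm wide at the mouth, 12 mm above the seated axis. Bed plate top: 30 mm below the axis.
- valley (a point): Point on desk level under the middle of the valley between the rollers, at mixer x = 0; y runs along the valley. The thick tube lying on both rollers has its centre above this point, 27.5 mm higher than the roller axes (at x = -20 and +20 mm). Between the discs (y from -32 to 32 mm) only the two 12 mm shafts are in the way of fingers.
- idler (a joint): Turning angle (rad) of the roller already fitted, about its axis at mixer x = -20 mm; it turns almost without friction. Discs and shaft as on the loose roller.
- roller_center (a point): Centre of the loose roller, lying in its rack, 40 mm above the desk: steel shaft 12 mm thick between two black rubber discs (diameter 40 mm, 14 mm wide, centred 39 mm either side), axle ends 8 mm thick out to 72 mm either side. Its axis is y of this frame; x and z turn as it rolls. About 200 g. Can be held by the shaft between the discs, 64 mm long.
- roller: The same loose roller (origin at its centre, y along its axis).
- tube_center (a point): Centre of the thick closed sample tube, lying in its rack, 34 mm above the desk: clear plastic cylinder, diameter 28 mm, 104 mm long, flat ends, white flush cap at its +y end. Its axis is y of this frame; x and z turn as it rolls. About 80 g. Either end may point either way on the mixer.
- tube: The same thick tube (origin at its centre, y along its axis).
- roller_rack: Low grey plastic rack, base 125 (x) x 100 (y) x 6 mm, origin under its centre. Two rails run along its x at y = +-39 mm, tops 20 mm above the desk, with 5 mm high ribs on them that keep round parts from rolling. Fixed to the desk. The loose roller lies across the rails at x = -28 mm, a bare steel rod at x = +30 mm.
- tube_rack: Low grey plastic rack, base 125 (x) x 100 (y) x 6 mm, origin under its centre. Two rails run along its x at y = +-39 mm, tops 20 mm above the desk, with 5 mm high ribs on them that keep round parts from rolling. Fixed to the desk. The thick tube lies across the rails at x = -28 mm, a slim tube at x = +30 mm.
- bare_axle: Bystander: plain steel rod, 12 mm in diameter, 120 mm long along y, in the roller's rack; origin at its centre.
- slim_tube: Bystander: slim capped tube, 13 mm in diameter, 100 mm long along y, in the tube's rack; origin at its centre.
- jar: Bystander: specimen jar, 60 mm in diameter, 65 mm high, origin under its centre.
- pump_bottle: Bystander: white pump bottle, 60 mm in diameter, 156 mm high, origin under its centre.
Not all that is in view belongs to the job. What is shaped like the tube but blue or red is not meant.

How it is judged:
On the way, in this order (a step that is already met when the one before it is completed fails the run):
1. the roller, still held, is lowered onto the mixer over its slots (contact force between roller and mixer above 0.3 N and contact force between the fingers and roller above 0.5 N and linear speed of roller below 0.06 m/s and angle between the y axis of roller_center and the y axis of mixer, either way round below 0.1 rad and x of roller_center in the frame of mixer between 0.01 and 0.03 m), for 0.1 s.
2. the roller is released, level, with both ends down in the slots (x of roller_center in the frame of mixer between 0.0165 and 0.0235 m and y of roller_center in the frame of mixer between -0.009 and 0.009 m and angle between the y axis of roller_center and the y axis of mixer, either way round below 0.03 rad and contact force between roller and mixer above 0.3 N and contact force between the fingers and roller below 0.05 N and linear speed of roller below 0.02 m/s), for 0.2 s.
3. the tube, still held, bears on the rollers ((contact force between tube and mixer above 0.2 N or contact force between tube and roller above 0.2 N) and contact force between the fingers and tube above 0.5 N and linear speed of tube below 0.05 m/s and x of tube_center in the frame of mixer between -0.01 and 0.01 m), for 0.1 s.
At the end, for the whole second after the job is handed in: The loose roller lies in both slots, level and within 3.5 mm across and 9 mm along, bearing on the mixer; the thick tube lies on both rollers (touching each), within 4 mm of the middle of the valley, 12 mm of the middle along it and 0.04 rad of its direction; both released and at rest (all of step 2 and x of tube_center in the frame of mixer between -0.004 and 0.004 m and y of tube_center in the frame of mixer between -0.012 and 0.012 m and angle between the y axis of tube_center and the y axis of mixer, either way round below 0.04 rad and distance between tube_center and roller_center below 0.041 m and contact force between tube and roller above 0.05 N and contact force between tube and mixer above 0.05 N and contact force between the fingers and tube below 0.05 N and linear speed of tube below 0.01 m/s and angular speed of each of tube, roller below 0.3 rad/s).
It fails at once if a part is pressed onto the mixer with more than 14 N (contact force between any of tube, roller and mixer above 14 N or contact force between tube and roller above 14 N).
It fails at once if the fitted roller is set spinning (faster than 1.5 rad/s) (velocity of joint idler above 1.5 rad/s or velocity of joint idler below -1.5 rad/s).
It fails at once if the slim tube, bare rod, jar or pump bottle is moved more than 20 mm (distance of any of bare_axle, slim_tube, jar, pump_bottle from where it was at the start of the episode above 0.02 m).
It also fails if it takes over 69 s, if anything falls off the work surface, if the arm or the gripper's body presses on something with over 40 N, if the wrist force passes 120 N, or if a joint passes its speed limit or range.

## Robot

A 6-joint arm with a two-finger parallel gripper is mounted at the origin on the work surface. World frame = base frame: x ahead of the robot, y to its left, z up, the work surface at z = 0. Lengths are in m, angles in rad, forces in N, time in s.
With the tool pointing down it reaches from about 0.25 to 0.725 m from the base axis. Payload 4 kg.
Tool frame: the origin (TCP) lies at the very end of the fingers, on their centre line; the grasp point (between the pads) lies grip_point_offset behind it (grip_point_offset is the distance from the TCP to the grasp point, in m); z points along the fingers, y is the direction in which the jaws open and shut (so a half turn about z gives the same grasp; the last joint's range is limited). The gripper opens to 85 mm and grips with 20 to 120 N. Pads are 22 mm wide; open, the fingers measure 114 mm over their backs; the gripper's body (76 mm by 85 mm) begins 54 mm behind the grasp point. The pads swing forward as they close: fully open they stand 13 mm farther back than shut.
Start: joints at [1.338, 0.241, 0.005, 1.335, 0, 1.571], TCP at [0.115, 0.487, 0.205] pointing down, gripper open.
Joint ranges: [-2.72, 2.72], [-1.05, 1.87], [-1.09, 1.28], [-1.99, 2.15], [-1.42, 1.44], [-3.14, 3.14]. Speed limits (rad/s): [2.79, 2.79, 3.14, 3.14, 3.14, 3.14].

## Interface

Orientations are given as a unit quaternion [w, x, y, z].
In Python, from rig import * gives the robot as it stands. The module is installed in compiled form; this text tells all that it offers.
- The arm moves only by the tool arm_command, never from a script. Its argument "rows" is a list of rows, each a list of 5 numbers: the shift along the tool's x, y, z in mm, then the turn about the tool's z in degrees, then the finger opening in mm, from 0 to 85.4. A call has exactly 10 rows; each row is the pose to reach, as a shift and turn from the pose commanded when the call began, along the tool's axes at that moment; what a row does not reach only later rows make up. A row lasts 1/10 s, in which the tool goes at most 50 mm and 8.59 degrees, less where a joint would pass 70% of its speed; a pose out of reach is approached as far as the arm can. A call with a gripper value outside its range is refused whole. The fingers move at their own pace and stop on an object; "force" is the grip in N (left out, the last holds). Time passes only in rows, so rows that repeat a pose let the fingers close, or fill a call up. It gives the time, the measured TCP pose, the force and the opening at its end, in the units of the state.
- state(): the state, without advancing time (a new reading comes with each control period).
- grab_frame(name): name is "scene" or "top" or "wrist"; returns a dict with "img" (480x640x3 uint8, red, green, blue), "K" (3x3 intrinsics, pixels), "distortion" ([k1, k2, p1, p2, k3] as OpenCV has them; the pictures are not rectified), "rvec" (rotation vector, rad) and "tvec" (3), from world to camera coordinates, as OpenCV has them. Camera axes: x right, y down, z forward; pixel columns grow to the right and rows downward; lengths in m; the calibration is good to about 2 mm. A picture is of the moment at which its call begins. There is no depth.
- sign_off(): hands the job in, once; it reports no verdict.
The state is a dict: "t": time; "qpos": joint angles; "joint_velocities": joint speeds; "effort": joint torques, N m; "ee_pos": TCP position; "eef_rot": TCP orientation; "force": force on the tool from outside, world axes, zero at the start; "moment": the same for the moment, N m; "finger_gap": finger opening in m.
Only numpy, scipy, OpenCV 4.12 (cv2) and the standard library are available. Lean on these libraries where they do the work, as an engineer would, in place of code of your own. Each camera call takes 0.05 s, during which the arm holds its last target. There are 200 camera calls.

## Working session

There is one attempt and no reset: what is moved stays moved. The work goes in short steps, Python scripts to look and compute and a tool call to move; the robot and the scene stay as the last step left them, time stands still between calls to the robot, and variables do not carry over. Pictures are saved under pics/ and viewed, about 8 in all and at most 12, crops included, and the job is handed in when it is done.

Besides the shell and the picture viewer there is one more tool, called as name(argument=value, ...), one argument or row to a line, values as JSON. arm_command: Moves the arm, as the interface text tells. Its arguments: {"type":"object","properties":{"rows":{"type":"array","items":{"type":"array","items":{"type":"number"}}},"force":{"type":"number"}},"required":["rows"]}

```bash
mkdir -p pics; cat > h.py <<'E'
from rig import *
import numpy as np, cv2
def cam(n,save=None):
    f=grab_frame(n)
    if save: cv2.imwrite('pics/'+save,f['img'][:,:,::-1])
    return f
def ray(f,px):
    K=np.array(f['K']);R=cv2.Rodrigues(np.array(f['rvec'],float))[0];t=np.array(f['tvec'],float).ravel()
    u=cv2.undistortPoints(np.array(px,float).reshape(-1,1,2),K,np.array(f['distortion'],float)).reshape(-1,2)
    d=np.c_[u,np.ones(len(u))]@R
    return -R.T@t,d
def onplane(f,px,z):
    c,d=ray(f,px); return c+d*((z-c[2])/d[:,2])[:,None]
def proj(f,P):
    return cv2.projectPoints(np.array(P,float).reshape(-1,1,3),np.array(f['rvec'],float),np.array(f['tvec'],float),np.array(f['K']),np.array(f['distortion'],float))[0].reshape(-1,2)
E
python3 - <<'E'
from h import *
import pickle
fs={n:cam(n,n+'0.png') for n in('top','scene','wrist')}
pickle.dump(fs,open('f0.pkl','wb'))
for n,f in fs.items(): print(n,ray(f,[[320,240]]))
s=state();print(s['t'],s['ee_pos'],s['eef_rot'],s['force'],s['finger_gap'])
import rig
print([k for k in dir(rig) if not k.startswith('_')])
try: print(grip_point_offset)
except Exception as e: print(e)
E
```

```text
top (array([ 0.33138985, -0.01964493,  1.12546603]), array([[ 0.13815303,  0.01018753, -0.99051621]]))
scene (array([ 1.14249841, -0.91352122,  1.07592714]), array([[-0.44674875,  0.60806769, -0.65627131]]))
wrist (array([0.03982025, 0.50306728, 0.37248451]), array([[ 0.28885324, -0.05792528, -0.95573102]]))
0.15 [0.11522437 0.48599597 0.2043063 ] [-9.38321773e-05  1.16122165e-01  9.93234602e-01 -8.12526204e-04] [0.82519372 0.27568367 0.87191433] 0.08546819348446201
['Unreachable', 'grab_frame', 'grip_point_offset', 'sign_off', 'state']
0.0187
```

View pics/top0.png

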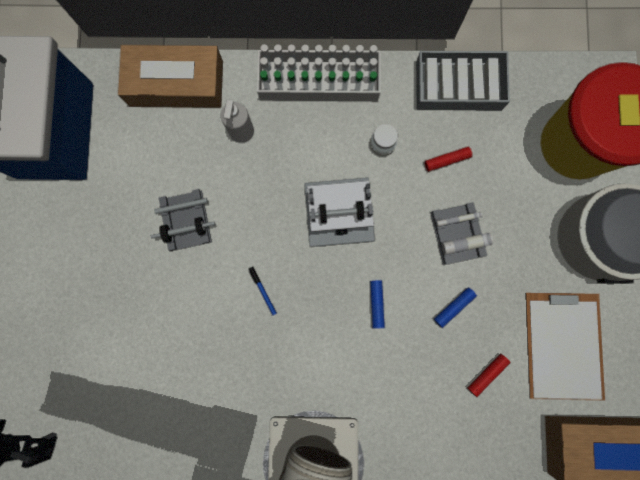

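View pics/scene0.png

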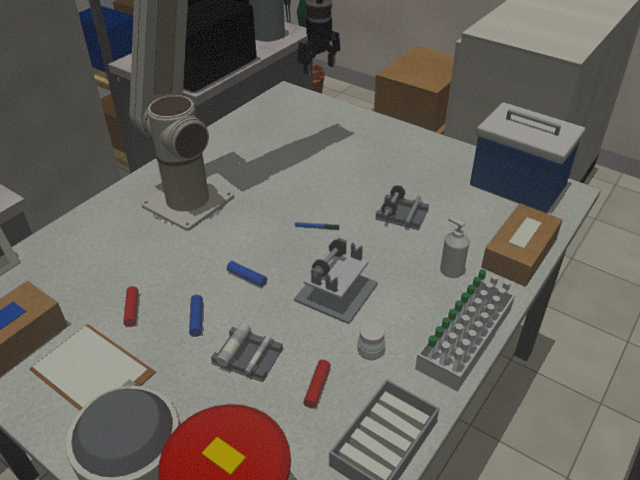

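Top view: roller rack near (185,222), mixer (340,212) with the fitted roller on the near side and open slots farther out, thick tube at (465,242). The scene view agrees. Zooming in on these.

```bash
python3 - <<'E'
from h import *
import pickle
fs=pickle.load(open('f0.pkl','rb'));f=fs['top'];im=f['img'][:,:,::-1]
c=[cv2.resize(im[y:y+75,x:x+100],None,fx=4,fy=4,interpolation=cv2.INTER_CUBIC) for x,y in((290,175),(140,183),(412,195))]
s=fs['scene']['img'][:,:,::-1]
c.append(cv2.resize(s[235:310,285:385],None,fx=4,fy=4,interpolation=cv2.INTER_CUBIC))
cv2.imwrite('pics/c0.png',np.vstack([np.hstack(c[:2]),np.hstack(c[2:])]))
print('roller discs z.04',onplane(f,[[165,232],[201,226]],.04),'tube z.034',onplane(f,[[444,243],[489,240]],.034))
print('fitted discs',onplane(f,[[323,213],[360,208]],.1))
E
```

```text
roller discs z.04 [[0.4961811  0.33615896 0.04      ]
 [0.51072802 0.25663508 0.04      ]] tube z.034 [[ 0.48050854 -0.28262372  0.034     ]
 [ 0.4884873  -0.38146819  0.034     ]]
fitted discs [[ 0.53179214 -0.01457879  0.1       ]
 [ 0.54342124 -0.09219772  0.1       ]]
```

View pics/c0.png

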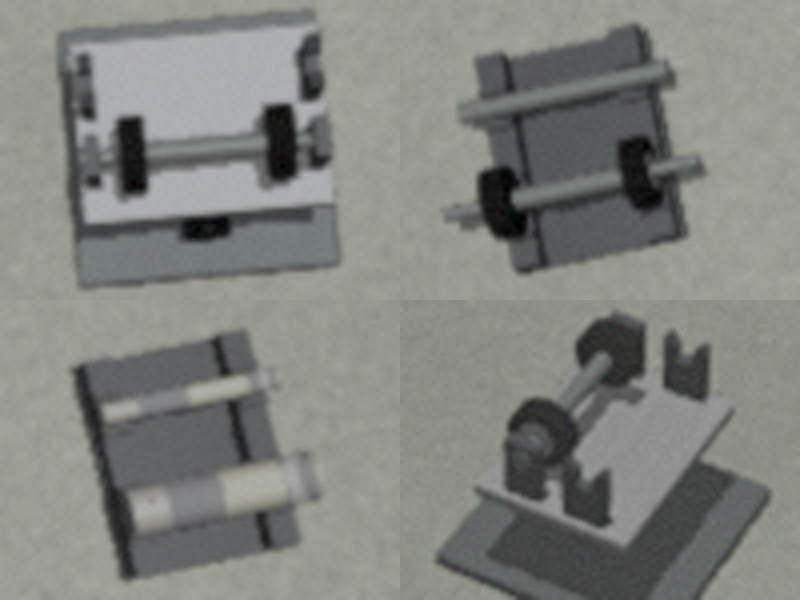

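```bash
python3 - <<'E'
from h import *
import pickle
fs=pickle.load(open('f0.pkl','rb'));f=fs['top'];s=fs['scene']
T=lambda p,x,y,ox,oy:np.array([x,y])+(np.array(p,float)-[ox,oy])/4
yaw=lambda a,b:np.degrees(np.arctan2(*(a-b)[[1,0]]))
b=onplane(f,T([[58,30],[315,10],[342,262],[80,288]],290,175,0,0),.01)
print('base',b.round(4),b.mean(0),'sides',np.linalg.norm(np.diff(b,axis=0),axis=1),'yawX',yaw(b[0],b[3]),yaw(b[1],b[2]),'yawY',yaw(b[0],b[1]),yaw(b[3],b[2]))
r=onplane(f,T([[447,214],[702,165]],140,183,400,0),.04);print('roller',r,r.mean(0),np.linalg.norm(r[0]-r[1]),yaw(r[0],r[1]))
t=onplane(f,T([[128,513],[318,475]],412,195,0,300),.034);print('tube',t,t.mean(0),np.linalg.norm(t[0]-t[1]),yaw(t[0],t[1]))
# idler discs two views
a=T([[131,156],[281,144]],290,175,0,0);q=T([[613,352],[541,435]],285,235,400,300)
def tri(p1,p2):
    c1,d1=ray(f,[p1]);c2,d2=ray(s,[p2]);d1=d1[0]/np.linalg.norm(d1);d2=d2[0]/np.linalg.norm(d2)
    l=np.linalg.lstsq(np.c_[d1,-d2],c2-c1,rcond=None)[0];A=c1+l[0]*d1;B=c2+l[1]*d2
    return (A+B)/2,np.linalg.norm(A-B)
for u,v in zip(a,q):print('disc',tri(u,v))
E
```

```text
base [[ 0.6203  0.0295  0.01  ]
 [ 0.6337 -0.1183  0.01  ]
 [ 0.4875 -0.134   0.01  ]
 [ 0.4706  0.0143  0.01  ]] [ 0.5530329  -0.05214612  0.01      ] sides [0.14842769 0.14709237 0.14923563] yawX 5.800072821644998 6.113946916825276 yawY 95.19740776161751 96.4753348844963
roller [[0.48569389 0.36508608 0.04      ]
 [0.51509049 0.22448834 0.04      ]] [0.50039219 0.29478721 0.04      ] 0.14363803410616394 101.80945126451597
tube [[ 0.4688115  -0.28243762  0.034     ]
 [ 0.49134575 -0.38701442  0.034     ]] [ 0.48007862 -0.33472602  0.034     ] 0.1069770931948414 102.16018465207763
disc (array([ 0.53080888, -0.01256126,  0.10329098]), np.float64(0.004677356117755242))
disc (array([ 0.53746925, -0.09196537,  0.10161975]), np.float64(0.002045228953416426))
```

arm_command(
  rows=[
    [-42,-10,0,7,85],
    [-88,-20,5,14,85],
    [-134,-30,10,21,85],
    [-180,-40,15,28,85],
    [-226,-52,20,35,85],
    [-272,-64,25,43,70],
    [-318,-76,30,51,50],
    [-364,-87,35,58,40],
    [-400,-94,38,65,40],
    [-419,-97,40,65,40],
  ],
)

```text
t: 1.15
ee_pos: [0.5031, 0.2932, 0.1639]
eef_rot: [0.0, 0.634, 0.774, -0.001]
force: [-0.4, 0.3, -0.3]
finger_gap: 0.0396
```

```bash
python3 - <<'E'
from h import *
import pickle
f=cam('wrist','w1.png');pickle.dump(f,open('w1.pkl','wb'))
s=state();print(s['t'],s['ee_pos'],s['eef_rot'],s['force'],s['finger_gap'],s['qpos'])
from scipy.spatial.transform import Rotation as R
print(R.from_quat(s['eef_rot'],scalar_first=True).as_matrix())
E
```

```text
1.2 [0.50475672 0.29254695 0.16348709] [ 8.56490983e-04  6.33619679e-01  7.73644117e-01 -3.84648604e-04] [ 1.42425416  0.59095406 -0.3083569 ] 0.04006763625795226 [ 5.26328893e-01  4.25773984e-01  1.59507992e-01  1.30465017e+00
 -1.87397070e-03  1.89877580e+00]
[[-1.97050737e-01  9.80392934e-01  8.37796571e-04]
 [ 9.80391616e-01  1.97051908e-01 -1.68054134e-03]
 [-1.81268027e-03  4.90216825e-04 -9.99998237e-01]]
```

View pics/w1.png

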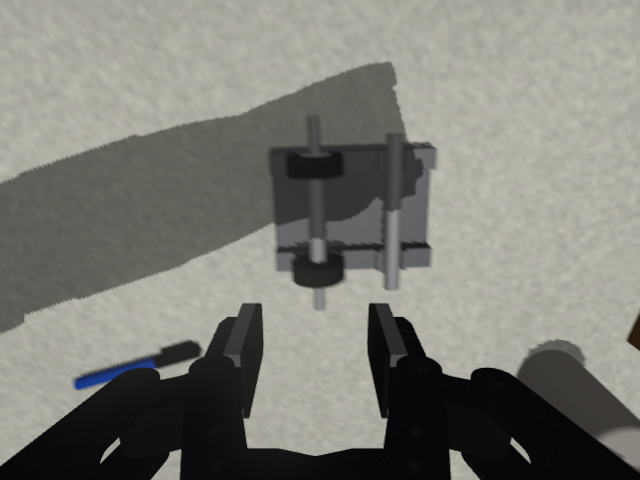

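Wrist view: roller with axle ends at (313,116) and (319,309), rod to its right; fingers at the bottom.

```bash
cat >> h.py <<'E'
from scipy.spatial.transform import Rotation as Rot
def rel(P,yawy,tip):
    "moves mm/deg to bring TCP over P (xy), tip z, with tool y at yaw yawy deg"
    s=state();M=Rot.from_quat(s['eef_rot'],scalar_first=True).as_matrix()
    d=M.T@(np.array([P[0],P[1],tip])-s['ee_pos'])*1e3
    y=np.degrees(np.arctan2(M[1,1],M[0,1]))
    print('t',s['t'],'shift',d.round(1),'turn',round((y-yawy+90)%180-90,1),'tool y yaw',y.round(2),'F',np.round(s['force'],2),'gap',s['finger_gap'],'pos',s['ee_pos'].round(4))
E
python3 - <<'E'
from h import *
import pickle
f=pickle.load(open('w1.pkl','rb'))
r=onplane(f,[[313,116],[319,309]],.04);print(r,r.mean(0),np.linalg.norm(r[0]-r[1]),np.degrees(np.arctan2(*(r[0]-r[1])[[1,0]])))
r2=onplane(f,[[275,148],[275,268],[435,150],[431,266]],.02);print('rack',r2.round(4))
d=(r[0]-r[1])[:2]
rel(r.mean(0)[:2],np.degrees(np.arctan2(d[1],d[0]))-90,.0225)
E
```

```text
[[0.48674015 0.36503949 0.04      ]
 [0.51940978 0.22496077 0.04      ]] [0.50307496 0.29500013 0.04      ] 0.14383794058707405 103.12804910868351
rack [[0.4636 0.3372 0.02  ]
 [0.4795 0.244  0.02  ]
 [0.5796 0.359  0.02  ]
 [0.6023 0.2704 0.02  ]]
t 1.2 shift [  3.   -1.2 141. ] turn -1.8 tool y yaw 11.36 F [ 1.42  0.59 -0.31] gap 0.04006763625795226 pos [0.5048 0.2925 0.1635]
```

arm_command(
  rows=[
    [1,-1,20,-1,40],
    [2,-1,45,-1.8,40],
    [3,-1,75,-1.8,40],
    [3,-1,100,-1.8,40],
    [3,-1,120,-1.8,40],
    [3,-1,133,-1.8,40],
    [3,-1,141,-1.8,40],
    [3,-1,141,-1.8,40],
    [3,-1,141,-1.8,20],
    [3,-1,141,-1.8,5],
  ],
  force=40,
)

```text
t: 2.2
ee_pos: [0.5, 0.2988, 0.0253]
eef_rot: [0.0, 0.619, 0.785, 0.001]
force: [-0.6, 0.2, 0.4]
finger_gap: 0.0117
```

arm_command(
  rows=[
    [0,0,0,0,5],
    [0,0,0,0,5],
    [0,0,0,0,5],
    [0,0,0,0,5],
    [0,0,-3,0,5],
    [0,0,-10,0,5],
    [0,0,-25,0,5],
    [0,0,-45,0,5],
    [0,0,-70,0,5],
    [0,0,-90,0,5],
  ],
)

```text
t: 3.2
ee_pos: [0.4995, 0.2984, 0.116]
eef_rot: [0.0, 0.619, 0.785, 0.001]
force: [0.1, 0.8, 0.1]
finger_gap: 0.005
```

```bash
python3 - <<'E'
from h import *
import pickle
f=cam('wrist','w2.png');pickle.dump(f,open('w2.pkl','wb'))
a=np.radians(5.9);c=np.array([.553,-.052]);S=c+.02*np.array([np.cos(a),np.sin(a)])
print(S);rel(S,5.9,.16)
E
```

```text
[ 0.57289406 -0.04994415]
t 3.25 shift [-356.5  -11.5  -41.2] turn 7.6 tool y yaw 13.46 F [0.47 0.34 2.07] gap 0.005093186637759998 pos [0.5014 0.2996 0.1197]
```

View pics/w2.png

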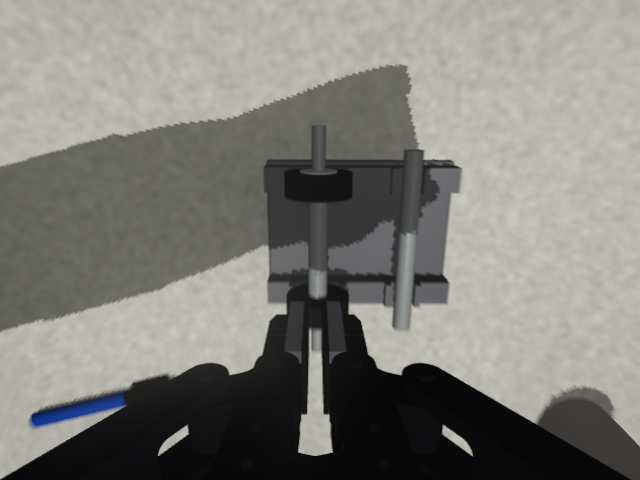

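Missed: gap closed to 5 mm and the roller is still in the rack (disc at (319,185)). Recheck its position and retry a bit deeper.

```bash
python3 - <<'E'
from h import *
import pickle
f=pickle.load(open('w2.pkl','rb'))
r=onplane(f,[[319,126],[318,350],[318,272]],.04);print(r,np.linalg.norm(r[0]-r[1]))
w=pickle.load(open('w1.pkl','rb'))
print('proj old ends',proj(f,[[.4867,.3650,.04],[.5194,.2250,.04]]))
c=(r[0]+r[1])/2;print(c,np.linalg.norm(r[0]-c));rel(c,13.4,.018)
s=state();M=Rot.from_quat(s['eef_rot'],scalar_first=True).as_matrix()
print('tip',proj(f,[s['ee_pos'],s['ee_pos']-M[:,2]*.0187]))
E
```

```text
[[0.48530384 0.3657648  0.04      ]
 [0.51886613 0.22448246 0.04      ]
 [0.5056341  0.27923227 0.04      ]] 0.14521407841336698
proj old ends [[321.06971669 127.95356505]
 [318.95150478 349.50588946]]
[0.50208498 0.29512363 0.04      ] 0.07260703920668349
t 3.25 shift [ -4.7  -1.1 101.7] turn 0.1 tool y yaw 13.46 F [0.47 0.34 2.07] gap 0.005093186637759998 pos [0.5014 0.2996 0.1197]
tip [[321.14030044 294.96156098]
 [321.5517155  315.18470117]]
```

arm_command(
  rows=[
    [0,0,0,0,40],
    [0,0,0,0,40],
    [0,0,0,0,40],
    [0,0,0,0,40],
    [0,0,0,0,40],
    [0,0,10,0,40],
    [0,0,20,0,40],
    [0,0,30,0,40],
    [0,0,40,0,40],
    [0,0,45,0,40],
  ],
)

```text
t: 4.25
ee_pos: [0.4981, 0.2976, 0.0671]
eef_rot: [-0.0, 0.619, 0.785, -0.001]
force: [0.4, 0.7, -0.5]
finger_gap: 0.0396
```

arm_command(
  rows=[
    [-3,-1,20,0,40],
    [-4,-1,38,0,40],
    [-4,-1,48,0,40],
    [-4,-1,51,0,40],
    [-4,-1,51,0,40],
    [-4,-1,51,0,20],
    [-4,-1,51,0,5],
    [-4,-1,51,0,5],
    [-4,-1,51,0,5],
    [-4,-1,51,0,5],
  ],
  force=60,
)

```text
t: 5.25
ee_pos: [0.5001, 0.2947, 0.0191]
eef_rot: [0.001, 0.619, 0.785, 0.001]
force: [0.0, 0.1, 3.9]
finger_gap: 0.0045
```

arm_command(
  rows=[
    [0,0,0,0,5],
    [0,0,0,0,5],
    [0,0,0,0,5],
    [0,0,0,0,5],
    [0,0,0,0,5],
    [0,0,0,0,5],
    [0,0,-1,0,5],
    [0,0,-3,0,5],
    [0,0,-6,0,5],
    [0,0,-10,0,5],
  ],
)

```text
t: 6.25
ee_pos: [0.4979, 0.2935, 0.0273]
eef_rot: [-0.001, 0.619, 0.785, -0.001]
force: [-0.2, -0.4, 0.1]
finger_gap: 0.0053
```

```bash
python3 - <<'E'
from h import *
import pickle
f=cam('wrist');g=cam('scene');pickle.dump((f,g),open('w3.pkl','wb'))
a=f['img'][:,:,::-1][100:460,140:500]; b=cv2.resize(g['img'][:,:,::-1][140:260,340:460],(360,360),interpolation=cv2.INTER_CUBIC)
cv2.imwrite('pics/c3.png',np.hstack([a,b]));rel([.502,.295],13.4,.02)
E
```

```text
t 6.35 shift [0.2 3.2 8.3] turn 0.1 tool y yaw 13.46 F [-0.28  0.67  0.46] gap 0.004868489359270095 pos [0.499  0.2941 0.0283]
```

View pics/c3.png

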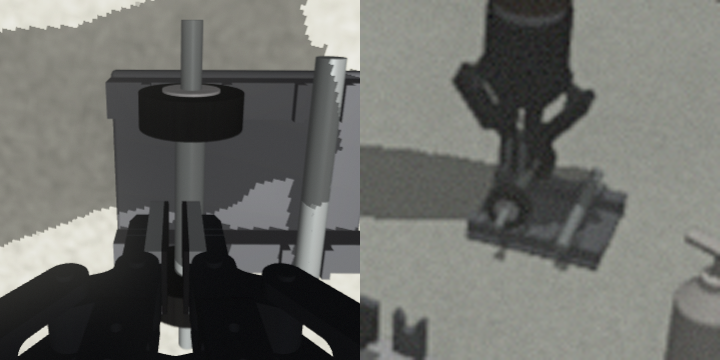

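```bash
python3 - <<'E'
from h import *
import pickle
f,g=pickle.load(open('w3.pkl','rb'))
print(f['K'][0],ray(f,[[320,240]]))
s=state();M=Rot.from_quat(s['eef_rot'],scalar_first=True).as_matrix();p=s['ee_pos'];print(p)
P=[[.4853,.3657,.04],[.5189,.2245,.04],[.502,.295,.04],p]
P+= [p+M@np.array([0,o,-z]) for z in(0,.0187) for o in(-.0025,.0025)]
print(proj(f,P).round(0)-[140,100]);print(((proj(g,P)-[340,140])*3+[360,0]).round(0))
E
```

```text
[414.21910071   0.         314.88262013] (array([0.47999228, 0.36778742, 0.19555237]), array([[ 0.07825526, -0.28492354, -0.9554622 ]]))
[0.49897973 0.29405066 0.02828926]
[[189.  21.]
 [185. 346.]
 [187. 204.]
 [179. 193.]
 [173. 193.]
 [185. 193.]
 [173. 213.]
 [185. 213.]]
[[539. 138.]
 [492. 228.]
 [516. 182.]
 [512. 191.]
 [509. 190.]
 [515. 192.]
 [511. 174.]
 [516. 176.]]
```

```bash
python3 - <<'E'
from h import *
import pickle
f,g=pickle.load(open('w3.pkl','rb'))
s=state();M=Rot.from_quat(s['eef_rot'],scalar_first=True).as_matrix();p=s['ee_pos']
im=f['img'][:,:,::-1];im=cv2.convertScaleAbs(im,alpha=2.2,beta=10)[270:420,220:420]
im=cv2.resize(im,None,fx=4,fy=4,interpolation=cv2.INTER_CUBIC)
for h in(0,.01,.0187,.03):
  print(h,(proj(f,[p+M@np.array([x,0,-h]) for x in(-.011,0,.011)])-[220,270]).round(1).tolist())
cv2.imwrite('pics/c4.png',im)
E
```

```text
0 [[98.8, 45.5], [98.9, 23.0], [98.9, -0.3]]
0.01 [[98.9, 56.5], [99.0, 33.0], [99.1, 8.6]]
0.0187 [[99.1, 67.1], [99.2, 42.6], [99.3, 17.1]]
0.03 [[99.3, 82.6], [99.4, 56.7], [99.5, 29.7]]
```

View pics/c4.png

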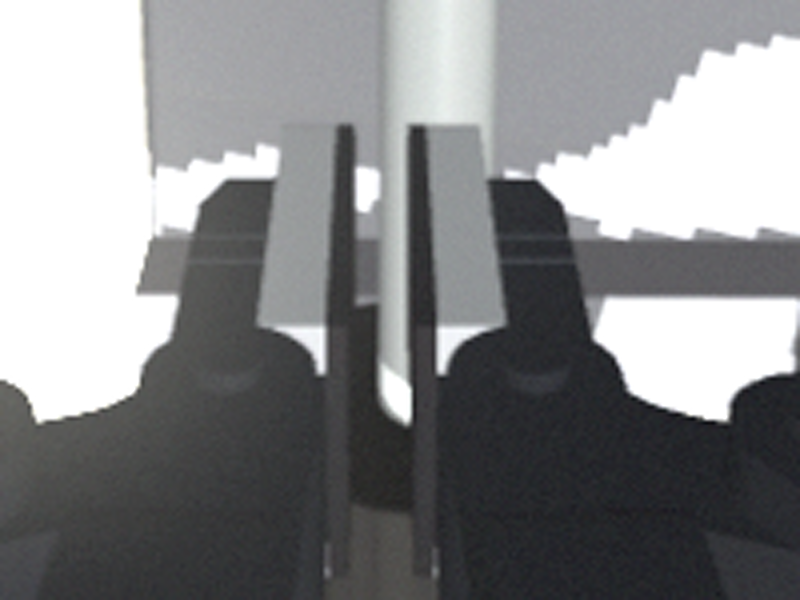

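```bash
python3 - <<'E'
from h import *
import pickle
fs=pickle.load(open('f0.pkl','rb'));g=fs['scene']
M=Rot.from_quat([-9.38e-05,.11612,.99323,-.0008],scalar_first=True).as_matrix();p=np.array([0.1152,0.4860,0.2043])
im=g['img'][:,:,::-1][30:105,270:370];im=cv2.resize(im,None,fx=6,fy=6,interpolation=cv2.INTER_CUBIC);im=cv2.convertScaleAbs(im,alpha=2)
for h,c in((0,(0,0,255)),(.013,(0,255,255)),(.0317,(0,255,0))):
  for x,y in proj(g,[p+M@np.array([0,o,-h]) for o in(-.0427,0,.0427)]): cv2.circle(im,(int((x-270)*6),int((y-30)*6)),4,c,-1)
cv2.imwrite('pics/c5.png',im)
E
```

```text
(no output)
```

View pics/c5.png

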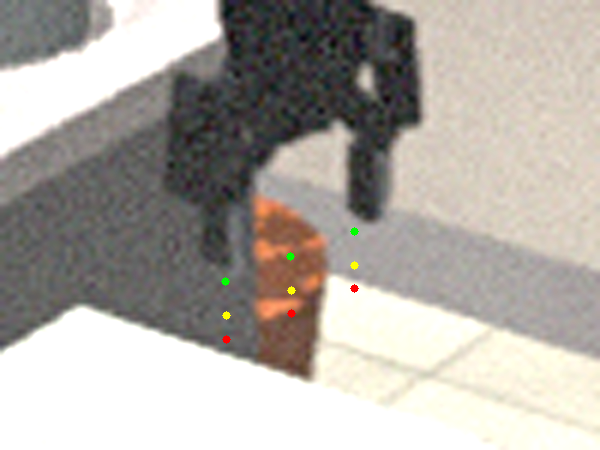

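Key finding: in both camera views the real fingertips sit about 27 mm behind the reported TCP. The 3.9 N touch at TCP 0.019 fits the shaft top at 0.046. I'll correct for that, and shift 5 mm along tool y.

arm_command(
  rows=[
    [0,2,0,0,40],
    [0,5,0,0,40],
    [0,5,0,0,40],
    [0,5,0,0,40],
    [0,5,5,0,40],
    [0,5,12,0,40],
    [0,5,20,0,40],
    [0,5,27,0,40],
    [0,5,32,0,40],
    [0,5,32,0,40],
  ],
)

```text
t: 7.35
ee_pos: [0.503, 0.2947, -0.0053]
eef_rot: [-0.0, 0.619, 0.785, -0.001]
force: [-0.4, -0.2, -0.7]
finger_gap: 0.0396
```

arm_command(
  rows=[
    [0,0,0,0,20],
    [0,0,0,0,5],
    [0,0,0,0,5],
    [0,0,0,0,5],
    [0,0,0,0,5],
    [0,0,0,0,5],
    [0,0,0,0,5],
    [0,0,0,0,5],
    [0,0,0,0,5],
    [0,0,0,0,5],
  ],
  force=40,
)

```text
t: 8.35
ee_pos: [0.5041, 0.2954, -0.0037]
eef_rot: [0.0, 0.619, 0.785, 0.0]
force: [-0.8, -1.4, 4.6]
finger_gap: 0.0106
```

arm_command(
  rows=[
    [0,0,-2,0,5],
    [0,0,-6,0,5],
    [0,0,-12,0,5],
    [0,0,-20,0,5],
    [0,0,-35,0,5],
    [0,0,-55,0,5],
    [0,0,-75,0,5],
    [0,0,-100,0,5],
    [0,0,-125,0,5],
    [0,0,-140,0,5],
  ],
)

```text
t: 9.35
ee_pos: [0.5048, 0.2958, 0.139]
eef_rot: [0.001, 0.619, 0.785, 0.002]
force: [0.3, 0.4, -1.2]
finger_gap: 0.0107
```

arm_command(
  rows=[
    [0,0,-10,0,5],
    [0,0,-10,0,5],
    [0,0,-10,0,5],
    [0,0,-10,0,5],
    [0,0,-10,0,5],
    [0,0,-10,0,5],
    [0,0,-10,0,5],
    [0,0,-10,0,5],
    [0,0,-10,0,5],
    [0,0,-10,0,5],
  ],
)

```text
t: 10.35
ee_pos: [0.5039, 0.2953, 0.146]
eef_rot: [0.0, 0.619, 0.785, 0.0]
force: [0.2, 0.6, -1.8]
finger_gap: 0.0103
```

```bash
python3 - <<'E'
from h import *
import pickle
f=cam('wrist');pickle.dump(f,open('w6.pkl','wb'))
cv2.imwrite('pics/w6.png',cv2.convertScaleAbs(f['img'][:,:,::-1],alpha=1.6))
a=np.radians(5.9);c=np.array([.553,-.052]);S=c+.02*np.array([np.cos(a),np.sin(a)])
print(S);rel(S,5.9,.145)
E
```

```text
[ 0.57289406 -0.04994415]
t 10.4 shift [-351.8  -13.3    1. ] turn 7.6 tool y yaw 13.46 F [-0.76  0.03 -2.07] gap 0.010861799591160145 pos [0.5039 0.2953 0.146 ]
```

View pics/w6.png

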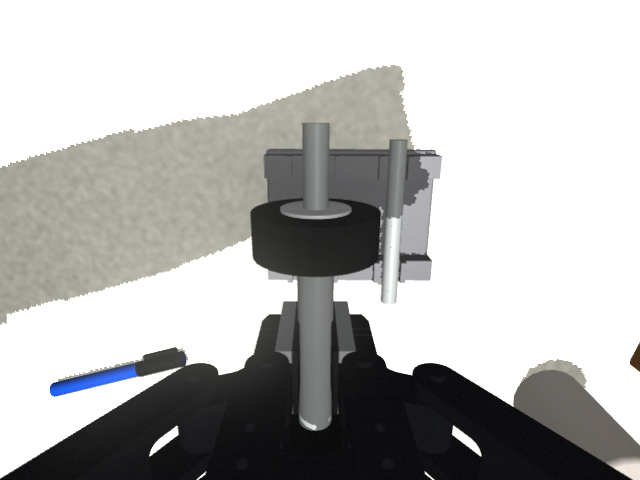

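Roller held: shaft centred between the pads, far axle end at (316,124). Now its in-hand offset, so I can place it over the slots.

```bash
python3 - <<'E'
from h import *
import pickle
f=pickle.load(open('w6.pkl','rb'));s=state();M=Rot.from_quat(s['eef_rot'],scalar_first=True).as_matrix();p=s['ee_pos']
q=onplane(f,[[316,124],[316,205],[315.5,300],[315,400]],p[2]+.0445)
print(((q-p)@M*1e3).round(1))
E
```

```text
[[ 73.   -0.3 -44.5]
 [ 49.3  -0.2 -44.5]
 [ 17.6  -0.4 -44.5]
 [-21.4  -0.5 -44.5]]
```

arm_command(
  rows=[
    [-20,0,0,0.5,5],
    [-55,-2,0,1.5,5],
    [-95,-4,0,2.5,5],
    [-135,-5,0,3.5,5],
    [-175,-7,0,4.5,5],
    [-215,-9,0,5.5,5],
    [-255,-10,0,6.5,5],
    [-290,-11,0,7.5,5],
    [-320,-12,0,7.5,5],
    [-335,-13,0,7.5,5],
  ],
)

```text
t: 11.4
ee_pos: [0.5696, -0.0361, 0.1461]
eef_rot: [0.0, 0.67, 0.742, -0.0]
force: [-0.3, 0.2, -0.9]
finger_gap: 0.0106
```

```bash
python3 - <<'E'
from h import *
import pickle
f=cam('wrist');pickle.dump(f,open('w7.pkl','wb'))
cv2.imwrite('pics/w7.png',cv2.convertScaleAbs(f['img'][:,:,::-1],alpha=1.6))
a=np.radians(5.9);c=np.array([.553,-.052]);S=c+.02*np.array([np.cos(a),np.sin(a)])
rel(S,5.9,.145)
u=np.array([np.cos(a),np.sin(a)]);v=np.array([-u[1],u[0]])
for X in(-.02,.02):
  print(X,proj(f,[[*(c+X*u+Y*v),.1025] for Y in(-.06,-.039,.039,.06)]).round(0).tolist())
E
```

```text
t 11.45 shift [-12.8   1.8   1.1] turn -0.2 tool y yaw 5.73 F [ 0.51 -1.65 -1.16] gap 0.010601613623984903 pos [ 0.5698 -0.0374  0.146 ]
-0.02 [[252.0, 376.0], [250.0, 345.0], [243.0, 215.0], [241.0, 175.0]]
0.02 [[319.0, 376.0], [319.0, 345.0], [319.0, 215.0], [319.0, 174.0]]
```

View pics/w7.png

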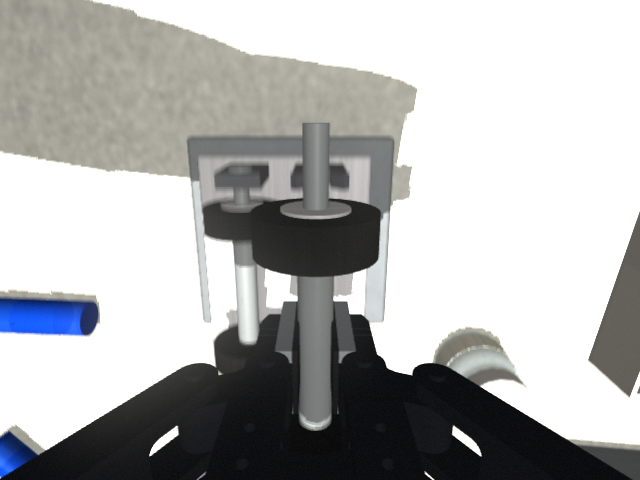

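Wrist view: far open cheek centred at (319,175) and idler axle at (241,175), exactly as predicted by my mixer pose with the axis at about 0.1025. Descending over the slots.

arm_command(
  rows=[
    [-5,1,0,0,5],
    [-10,2,5,-0.2,5],
    [-14,2,15,-0.2,5],
    [-14,2,28,-0.2,5],
    [-14,2,42,-0.2,5],
    [-14,2,54,-0.2,5],
    [-14,2,63,-0.2,5],
    [-14,2,69,-0.2,5],
    [-14,2,72,-0.2,5],
    [-14,2,72,-0.2,5],
  ],
)

```text
t: 12.45
ee_pos: [0.5726, -0.0472, 0.0738]
eef_rot: [-0.0, 0.668, 0.744, -0.0]
force: [0.2, 1.3, -1.4]
finger_gap: 0.0104
```

```bash
python3 - <<'E'
from h import *
f=cam('wrist')
s=state();print(s['ee_pos'],s['force'],s['moment'])
rel([.5729,-.0499],5.9,.058)
E
```

```text
[ 0.57292982 -0.04729388  0.07422305] [-0.35091846  0.73212117 -1.12580845] [ 0.00675973  0.04302497 -0.03859616]
t 12.5 shift [-2.6 -0.3 16.2] turn 0.3 tool y yaw 6.17 F [-0.35  0.73 -1.13] gap 0.010392061265665813 pos [ 0.5729 -0.0473  0.0742]
```

arm_command(
  rows=[
    [-1,0,1,0,5],
    [-2,0,2,0,5],
    [-2,0,3,0,5],
    [-2,0,4,0,5],
    [-2,0,5,0,5],
    [-2,0,6,0,5],
    [-2,0,6,0,5],
    [-2,0,6,0,5],
    [-2,0,6,0,5],
    [-2,0,6,0,5],
  ],
)

```text
t: 13.5
ee_pos: [0.5729, -0.0493, 0.068]
eef_rot: [0.0, 0.668, 0.744, 0.0]
force: [-0.5, -0.0, -1.7]
finger_gap: 0.0103
```

arm_command(
  rows=[
    [0,0,1,0,5],
    [0,0,2,0,5],
    [0,0,3,0,5],
    [0,0,4,0,5],
    [0,0,4,0,5],
    [0,0,4,0,5],
    [0,0,4,0,5],
    [0,0,4,0,5],
    [0,0,4,0,5],
    [0,0,4,0,5],
  ],
)

```text
t: 14.5
ee_pos: [0.5731, -0.0493, 0.0641]
eef_rot: [0.0, 0.668, 0.744, 0.0]
force: [1.5, -0.4, -0.1]
finger_gap: 0.0105
```

arm_command(
  rows=[
    [0,0,1,0,5],
    [0,0,2,0,5],
    [0,0,2,0,5],
    [0,0,2,0,5],
    [0,0,2,0,5],
    [0,0,2,0,5],
    [0,0,2,0,5],
    [0,0,2,0,5],
    [0,0,2,0,5],
    [0,0,2,0,5],
  ],
)

```text
t: 15.5
ee_pos: [0.5731, -0.0493, 0.0621]
eef_rot: [0.0, 0.668, 0.744, 0.0]
force: [2.6, 0.2, -0.3]
finger_gap: 0.0104
```

```bash
python3 - <<'E'
from h import *
for i in range(5):
  f=cam('wrist');s=state();print(s['ee_pos'].round(4),s['force'].round(2),s['moment'].round(3))
E
```

```text
[ 0.5731 -0.0493  0.0621] [ 2.85  0.83 -1.73] [-0.055 -0.479 -0.072]
[ 0.573  -0.0493  0.0621] [ 2.45 -0.32 -2.2 ] [-0.121 -0.526 -0.091]
[ 0.573  -0.0493  0.0621] [ 3.13 -0.55 -2.21] [-0.067 -0.516 -0.147]
[ 0.573  -0.0493  0.062 ] [ 2.83 -0.12 -1.89] [-0.047 -0.472 -0.068]
[ 0.573  -0.0493  0.0621] [ 2.54 -0.11 -0.75] [-0.085 -0.518 -0.102]
```

Pure +x force of about 2.7 N: the roller is brushing the near slot wall or the idler's disc. Ease it 1.5 mm in +x, then continue down.

arm_command(
  rows=[
    [0,0.5,0,0,5],
    [0,1,0,0,5],
    [0,1.5,0,0,5],
    [0,1.5,0,0,5],
    [0,1.5,0,0,5],
    [0,1.5,0.5,0,5],
    [0,1.5,1,0,5],
    [0,1.5,1.5,0,5],
    [0,1.5,2,0,5],
    [0,1.5,2,0,5],
  ],
)

```text
t: 16.75
ee_pos: [0.5743, -0.0491, 0.0601]
eef_rot: [-0.0, 0.668, 0.744, 0.0]
force: [-1.4, -0.0, 0.2]
finger_gap: 0.0104
```

```bash
python3 - <<'E'
from h import *
for i in range(4):
  f=cam('wrist');s=state();print(s['ee_pos'].round(4),s['force'].round(2),s['moment'].round(3))
E
```

```text
[ 0.5743 -0.0491  0.0602] [-1.11  0.02  0.69] [ 0.036  0.232 -0.009]
[ 0.5743 -0.0491  0.0602] [-0.56  0.31  0.66] [ 0.082  0.134 -0.05 ]
[ 0.5743 -0.0491  0.0601] [-0.7   0.52  1.24] [ 0.068  0.197 -0.016]
[ 0.5743 -0.0491  0.0601] [-1.15 -0.36  0.72] [ 0.058  0.272 -0.029]
```

arm_command(
  rows=[
    [0,-0.4,0,0,5],
    [0,-0.4,0.5,0,5],
    [0,-0.4,1,0,5],
    [0,-0.4,1,0,5],
    [0,-0.4,1,0,5],
    [0,-0.4,1,0,5],
    [0,-0.4,1,0,5],
    [0,-0.4,1,0,5],
    [0,-0.4,1,0,5],
    [0,-0.4,1,0,5],
  ],
)

```text
t: 17.95
ee_pos: [0.5743, -0.0491, 0.0591]
eef_rot: [0.0, 0.668, 0.744, 0.0]
force: [0.8, 0.8, 3.3]
finger_gap: 0.0102
```

```bash
python3 - <<'E'
from h import *
import pickle
for i in range(4):
  f=cam('wrist');s=state();print(s['ee_pos'].round(4),s['force'].round(2),s['moment'].round(3))
g=cam('scene');pickle.dump((f,g),open('w8.pkl','wb'))
b=cv2.resize(g['img'][:,:,::-1][225:315,285:385],None,fx=4,fy=4,interpolation=cv2.INTER_CUBIC)
a=f['img'][:,:,::-1][110:330,190:430];a=cv2.resize(a,(392,360))
cv2.imwrite('pics/c8.png',cv2.convertScaleAbs(np.hstack([a,b]),alpha=1.5))
E
```

```text
[ 0.5743 -0.0491  0.0591] [0.83 0.43 3.1 ] [ 0.18  -0.188  0.027]
[ 0.5743 -0.0492  0.0591] [0.87 1.57 2.86] [ 0.151 -0.141  0.024]
[ 0.5743 -0.0491  0.0591] [ 0.37 -0.96  2.94] [ 0.197 -0.141 -0.023]
[ 0.5743 -0.0491  0.0591] [1.7  1.59 2.15] [ 0.211 -0.181  0.016]
```

View pics/c8.png

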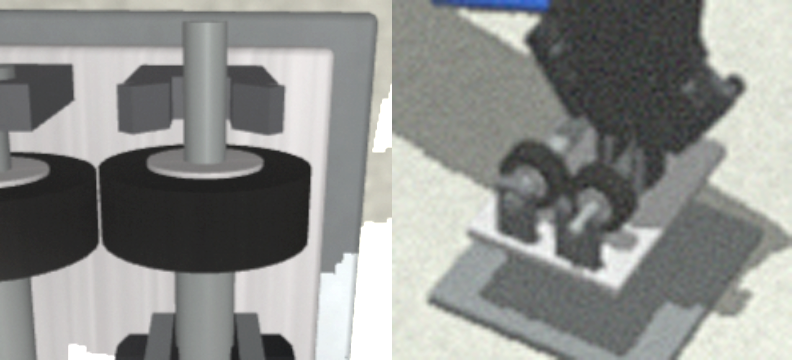

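Axle is in both slots in both views, and the force climbs at about 2 N/mm (bed springs), so it is seated. Relieving to about its own weight, releasing and lifting.

arm_command(
  rows=[
    [0,0,-0.5,0,5],
    [0,0,-1,0,5],
    [0,0,-1,0,5],
    [0,0,-1,0,5],
    [0,0,-1,0,14],
    [0,0,-1,0,18],
    [0,0,-1,0,22],
    [0,0,-1,0,24],
    [0,0,-1,0,24],
    [0,0,-1,0,24],
  ],
)

```text
t: 19.2
ee_pos: [0.5739, -0.0492, 0.0599]
eef_rot: [-0.0, 0.668, 0.744, -0.0]
force: [0.1, 0.1, -1.2]
finger_gap: 0.0238
```

arm_command(
  rows=[
    [0,0,0,0,24],
    [0,0,0,0,24],
    [0,0,0,0,24],
    [0,0,-5,0,24],
    [0,0,-12,0,24],
    [0,0,-22,0,24],
    [0,0,-37,0,24],
    [0,0,-55,0,24],
    [0,0,-75,0,24],
    [0,0,-95,0,24],
  ],
)

```text
t: 20.2
ee_pos: [0.5742, -0.0492, 0.1568]
eef_rot: [0.0, 0.668, 0.744, 0.0]
force: [1.0, 0.4, -0.1]
finger_gap: 0.024
```

```bash
python3 - <<'E'
from h import *
import pickle
f=cam('wrist');g=cam('scene');T=cam('top');pickle.dump((f,g,T),open('w9.pkl','wb'))
s=state();print(s['ee_pos'],s['force'],s['finger_gap'])
d=T['img'].max(2);m=(d<45).astype('uint8');m[:, :300]=0;m[:,380:]=0;m[:170]=0;m[250:]=0
n,l,st,ce=cv2.connectedComponentsWithStats(m)
for i in range(1,n):
  if st[i,4]>15: print(st[i],ce[i].round(1))
P=[.480,-.3347]
rel(P,12.2,.10)
E
```

```text
[ 0.57555615 -0.04927518  0.15747041] [-0.87296692 -0.50689703 -0.21649609] 0.02431277575552437
t 20.35 shift [-273.5 -125.9   57.1] turn -6.0 tool y yaw 6.16 F [-0.87 -0.51 -0.22] gap 0.02431277575552437 pos [ 0.5756 -0.0493  0.1575]
```

arm_command(
  rows=[
    [-15,-5,0,-0.5,24],
    [-45,-20,0,-1,24],
    [-80,-36,0,-2,24],
    [-115,-52,0,-3,30],
    [-150,-68,0,-4,40],
    [-185,-84,4,-5,45],
    [-215,-98,8,-6,45],
    [-245,-112,12,-6,45],
    [-265,-122,16,-6,45],
    [-273,-126,18,-6,45],
  ],
)

```text
t: 21.35
ee_pos: [0.4763, -0.3356, 0.1355]
eef_rot: [-0.001, 0.629, 0.777, -0.0]
force: [0.8, -0.2, -0.0]
finger_gap: 0.0449
```

```bash
python3 - <<'E'
from h import *
import pickle
f9,g9,T9=pickle.load(open('w9.pkl','rb'))
cam('wrist');f=cam('wrist');pickle.dump(f,open('w10.pkl','wb'))
a=f9['img'][:,:,::-1][100:400,140:500];b=f['img'][:,:,::-1][60:460,100:560]
cv2.imwrite('pics/c10.png',cv2.convertScaleAbs(np.hstack([cv2.resize(a,(340,283)),cv2.resize(b,(460,400))[:283]]),alpha=1.4))
rel([.480,-.3347],12.2,.0)
E
```

```text
t 21.45 shift [ -1.1   3.1 135.8] turn -0.2 tool y yaw 12.05 F [-0.07  1.16  0.43] gap 0.04514715251671917 pos [ 0.477  -0.3345  0.1359]
```

View pics/c10.png

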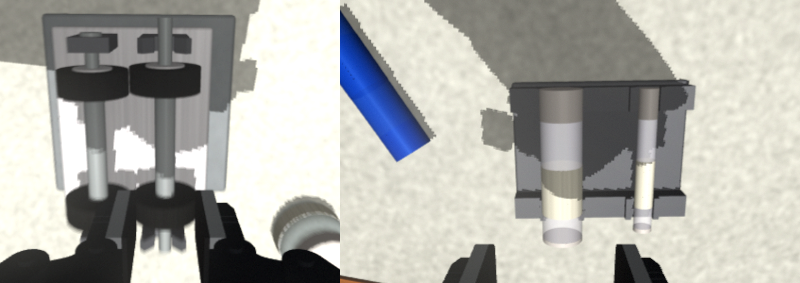

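Left pane: the released roller lies parallel in its slots. Right pane: thick tube with ends at about (321,150) and (322,298) in wrist pixels.

```bash
python3 - <<'E'
from h import *
import pickle
f=pickle.load(open('w10.pkl','rb'))
r=onplane(f,[[321,150],[322,298]],.034);d=r[0]-r[1];y=np.degrees(np.arctan2(d[1],d[0]))
print(r,r.mean(0),np.linalg.norm(d),y)
rel(r.mean(0),y-90,.034-.0187-.027+.004)
E
```

```text
[[ 0.46824305 -0.28299011  0.034     ]
 [ 0.49082721 -0.38375839  0.034     ]] [ 0.47953513 -0.33337425  0.034     ] 0.10326805383224683 102.63236997343587
t 21.45 shift [  0.3   2.9 143.6] turn -0.6 tool y yaw 12.05 F [-0.07  1.16  0.43] gap 0.04514715251671917 pos [ 0.477  -0.3345  0.1359]
```

arm_command(
  rows=[
    [0,1,15,-0.3,45],
    [0,3,35,-0.6,45],
    [0,3,60,-0.6,45],
    [0,3,85,-0.6,45],
    [0,3,108,-0.6,45],
    [0,3,125,-0.6,45],
    [0,3,136,-0.6,45],
    [0,3,142,-0.6,45],
    [0,3,143,-0.6,45],
    [0,3,143,-0.6,45],
  ],
)

```text
t: 22.45
ee_pos: [0.4816, -0.3335, -0.0053]
eef_rot: [0.001, 0.624, 0.781, 0.0]
force: [-0.6, -0.1, -0.1]
finger_gap: 0.0448
```

arm_command(
  rows=[
    [0,0,0,0,35],
    [0,0,0,0,22],
    [0,0,0,0,22],
    [0,0,0,0,22],
    [0,0,0,0,22],
    [0,0,0,0,22],
    [0,0,0,0,22],
    [0,0,0,0,22],
    [0,0,0,0,22],
    [0,0,0,0,22],
  ],
  force=30,
)

```text
t: 23.45
ee_pos: [0.4816, -0.334, -0.0049]
eef_rot: [0.001, 0.624, 0.781, 0.0]
force: [-0.6, 0.6, 5.8]
finger_gap: 0.0271
```

arm_command(
  rows=[
    [0,0,-2,0,22],
    [0,0,-6,0,22],
    [0,0,-14,0,22],
    [0,0,-26,0,22],
    [0,0,-42,0,22],
    [0,0,-62,0,22],
    [0,0,-85,0,22],
    [0,0,-110,0,22],
    [0,0,-135,0,22],
    [0,0,-150,0,22],
  ],
)

```text
t: 24.45
ee_pos: [0.4819, -0.3341, 0.1475]
eef_rot: [0.002, 0.624, 0.781, 0.0]
force: [0.0, 0.1, 0.2]
finger_gap: 0.0274
```

arm_command(
  rows=[
    [0,0,-5,0,22],
    [0,0,-5,0,22],
    [0,0,-5,0,22],
    [0,0,-5,0,22],
    [0,0,-5,0,22],
    [0,0,-5,0,22],
    [0,0,-5,0,22],
    [0,0,-5,0,22],
    [0,0,-5,0,22],
    [0,0,-5,0,22],
  ],
)

```text
t: 25.45
ee_pos: [0.481, -0.3335, 0.1491]
eef_rot: [0.0, 0.624, 0.781, -0.0]
force: [0.4, 0.4, -0.9]
finger_gap: 0.0268
```

```bash
python3 - <<'E'
from h import *
import pickle
f=cam('wrist');pickle.dump(f,open('w11.pkl','wb'))
im=f['img'].astype(int)
# tube column profile rows 100..330, centre columns
for r in range(100,330,10):
  row=im[r,230:410].mean(1); print(r,' '.join(f'{int(v)}' for v in row[::8]))
rel([.553,-.052],5.9,.12)
E
```

```text
100 156 92 91 94 90 90 89 90 86 87 86 90 84 88 89 92 89 87 88 87 86 90 122
110 159 132 91 93 92 95 93 90 88 91 88 89 87 88 88 83 92 86 91 87 89 91 91
120 161 158 160 92 90 97 91 88 86 90 88 87 88 88 89 91 85 88 90 91 88 87 90
130 156 169 165 134 95 91 90 90 91 92 87 88 91 86 89 88 88 89 91 87 90 85 91
140 164 167 157 156 164 89 91 90 92 87 92 91 87 85 88 87 88 90 88 88 89 91 88
150 167 163 163 164 159 55 55 54 53 53 52 52 51 51 52 51 51 51 53 52 65 73 73
160 166 169 163 160 164 56 54 54 52 53 52 51 51 50 50 51 51 50 51 51 72 102 60
170 165 165 155 92 94 99 55 52 52 52 51 51 52 51 52 51 51 51 51 51 75 102 44
180 159 164 160 93 89 54 54 53 53 52 52 49 50 49 50 50 49 49 50 50 108 126 50
190 163 160 143 94 93 59 62 61 62 59 60 59 57 58 57 57 59 48 50 49 116 140 50
200 154 161 163 170 95 55 79 86 90 94 98 102 97 94 90 83 68 49 50 49 121 139 48
210 163 165 160 165 160 76 80 86 90 94 96 102 98 94 91 84 64 50 80 64 124 154 93
220 165 162 164 156 161 69 78 87 92 94 96 102 99 95 89 84 62 95 94 49 156 162 93
230 165 154 163 164 159 100 81 86 92 95 98 103 100 94 91 84 80 93 94 48 170 183 93
240 
[... 236 characters left out ...]
182 166 91
270 162 159 161 164 160 99 119 139 148 153 156 156 155 150 142 125 94 93 62 64 138 129 89
280 165 152 160 163 162 164 141 159 173 176 177 175 176 170 163 149 167 158 156 90 144 137 165
290 163 162 152 159 155 161 138 159 170 175 177 177 180 172 162 143 164 166 157 158 154 157 161
300 157 162 162 160 163 165 136 158 169 177 177 178 176 169 164 143 156 168 160 156 163 161 155
310 162 164 164 161 55 55 82 156 169 172 175 176 178 171 161 124 37 44 164 155 160 157 159
320 154 158 35 36 53 41 81 125 138 142 145 144 145 138 129 115 18 47 43 10 74 158 158
t 25.5 shift [258.7 132.4  29. ] turn 6.9 tool y yaw 12.76 F [ 0.36 -0.51 -1.25] gap 0.026713680445936482 pos [ 0.481  -0.3335  0.149 ]
```

```bash
python3 - <<'E'
from h import *
import pickle
f=pickle.load(open('w11.pkl','rb'));s=state();M=Rot.from_quat(s['eef_rot'],scalar_first=True).as_matrix();p=s['ee_pos']
for h in(.027,.041,.055):
  q=onplane(f,[[317,190],[317,198],[317,265]],p[2]+h);print(h,((q-p)@M*1e3).round(1).tolist())
E
```

```text
0.027 [[50.8, 0.2, -27.0], [48.0, 0.2, -27.0], [23.3, 0.2, -27.0]]
0.041 [[53.3, 0.1, -41.0], [50.8, 0.1, -41.0], [28.5, 0.1, -41.0]]
0.055 [[55.8, 0.0, -55.0], [53.6, 0.0, -55.0], [33.8, 0.1, -55.0]]
```

arm_command(
  rows=[
    [15,8,0,0.5,22],
    [42,21,0,1,22],
    [75,38,0,2,22],
    [108,55,0,3,22],
    [141,72,0,4,22],
    [174,89,0,5,22],
    [205,105,0,6,22],
    [232,119,0,6.9,22],
    [250,128,0,6.9,22],
    [258,132,0,6.9,22],
  ],
)

```text
t: 26.5
ee_pos: [0.5531, -0.0508, 0.1491]
eef_rot: [0.0, 0.669, 0.743, 0.0]
force: [-0.9, 0.6, -0.5]
finger_gap: 0.0271
```

```bash
python3 - <<'E'
from h import *
for i in range(3): cam('wrist');rel([.554,-.0521],5.9,.12);
import pickle;f=cam('wrist');pickle.dump(f,open('w12.pkl','wb'))
E
```

```text
t 26.55 shift [-1.8  0.6 29.1] turn 0.1 tool y yaw 6.02 F [-0.1   0.19 -0.43] gap 0.027043344214657396 pos [ 0.5532 -0.0504  0.1491]
t 26.6 shift [-0.3  1.1 29. ] turn 0.1 tool y yaw 5.97 F [ 0.74  0.69 -0.62] gap 0.026818206179186697 pos [ 0.5529 -0.0519  0.149 ]
t 26.65 shift [ 0.6  1.4 29. ] turn -0.0 tool y yaw 5.9 F [-0.43 -0.81 -0.86] gap 0.026688550044095285 pos [ 0.5527 -0.0529  0.149 ]
```

arm_command(
  rows=[
    [0,0.5,5,0,22],
    [0,1,13,0,22],
    [0,1,22,0,22],
    [0,1,31,0,22],
    [0,1,39,0,22],
    [0,1,45,0,22],
    [0,1,49,0,22],
    [0,1,51,0,22],
    [0,1,52,0,22],
    [0,1,52,0,22],
  ],
)

```text
t: 27.7
ee_pos: [0.5539, -0.0526, 0.0972]
eef_rot: [0.0, 0.67, 0.742, 0.0]
force: [0.4, 0.2, -0.6]
finger_gap: 0.027
```

```bash
python3 - <<'E'
from h import *
for i in range(4): cam('wrist');rel([.554,-.0521],5.9,.0913);
print(state()['moment'])
E
```

```text
t 27.75 shift [0.5 0.1 6. ] turn -0.0 tool y yaw 5.87 F [0.01 0.67 0.04] gap 0.02675136371362837 pos [ 0.554  -0.0526  0.0973]
t 27.8 shift [0.5 0.1 6.1] turn -0.0 tool y yaw 5.87 F [ 0.52  0.58 -0.97] gap 0.027041070725177977 pos [ 0.554  -0.0526  0.0974]
t 27.85 shift [0.5 0.1 6.1] turn -0.0 tool y yaw 5.86 F [-0.77 -0.21 -0.61] gap 0.026668055849691657 pos [ 0.554  -0.0526  0.0974]
t 27.9 shift [0.5 0.1 6.1] turn -0.0 tool y yaw 5.86 F [ 0.06  0.49 -0.35] gap 0.027052262361794706 pos [ 0.554  -0.0526  0.0974]
[0.03858869 0.01001049 0.00816048]
```

arm_command(
  rows=[
    [0,0,1,0,22],
    [0,0,2,0,22],
    [0,0,3,0,22],
    [0,0,4,0,22],
    [0,0,4.5,0,22],
    [0,0,5,0,22],
    [0,0,5,0,22],
    [0,0,5,0,22],
    [0,0,5,0,22],
    [0,0,5,0,22],
  ],
)

```text
t: 28.9
ee_pos: [0.5538, -0.0526, 0.0921]
eef_rot: [0.0, 0.67, 0.742, 0.0]
force: [0.5, -0.1, -0.2]
finger_gap: 0.0269
```

arm_command(
  rows=[
    [0,0,0.5,0,22],
    [0,0,1,0,22],
    [0,0,1.5,0,22],
    [0,0,1.5,0,22],
    [0,0,1.5,0,22],
    [0,0,1.5,0,22],
    [0,0,1.5,0,22],
    [0,0,1.5,0,22],
    [0,0,1.5,0,22],
    [0,0,1.5,0,22],
  ],
)

```text
t: 29.9
ee_pos: [0.5539, -0.0526, 0.0906]
eef_rot: [0.0, 0.67, 0.742, 0.0]
force: [-0.4, 0.3, 2.0]
finger_gap: 0.0268
```

```bash
python3 - <<'E'
from h import *
for i in range(3): cam('wrist');rel([.554,-.0521],5.9,.0913);
print(state()['moment'])
E
```

```text
t 29.95 shift [ 0.5  0.2 -0.7] turn -0.0 tool y yaw 5.86 F [0.76 0.23 3.91] gap 0.027247421872421136 pos [ 0.5539 -0.0526  0.0906]
t 30.0 shift [ 0.5  0.2 -0.7] turn -0.0 tool y yaw 5.86 F [0.03 0.71 2.23] gap 0.027149673905076936 pos [ 0.5539 -0.0526  0.0906]
t 30.05 shift [ 0.5  0.2 -0.7] turn -0.0 tool y yaw 5.86 F [0.36 1.12 3.85] gap 0.026956977328734782 pos [ 0.5539 -0.0526  0.0906]
[ 0.07338505 -0.09088531 -0.01862065]
```

Bears at the predicted height with ~3.5 N and no side force. Relieve and release gradually.

arm_command(
  rows=[
    [0,0,-0.5,0,22],
    [0,0,-0.9,0,22],
    [0,0,-0.9,0,22],
    [0,0,-0.9,0,28],
    [0,0,-0.9,0,30],
    [0,0,-0.9,0,33],
    [0,0,-0.9,0,36],
    [0,0,-0.9,0,39],
    [0,0,-0.9,0,40],
    [0,0,-0.9,0,40],
  ],
)

```text
t: 31.05
ee_pos: [0.5537, -0.0526, 0.0914]
eef_rot: [-0.0, 0.67, 0.742, -0.0]
force: [-0.0, 0.1, 0.4]
finger_gap: 0.0401
```

arm_command(
  rows=[
    [0,0,0,0,40],
    [0,0,0,0,40],
    [0,0,-2,0,40],
    [0,0,-5,0,40],
    [0,0,-10,0,40],
    [0,0,-18,0,40],
    [0,0,-30,0,40],
    [0,0,-45,0,40],
    [0,0,-65,0,40],
    [0,0,-85,0,40],
  ],
)

```text
t: 32.05
ee_pos: [0.5538, -0.0526, 0.1782]
eef_rot: [0.0, 0.67, 0.742, 0.0]
force: [-0.1, -0.3, 0.2]
finger_gap: 0.0399
```

arm_command(
  rows=[
    [0,0,0,0,40],
    [0,0,0,0,40],
    [0,0,0,0,40],
    [0,0,0,0,40],
    [0,0,0,0,40],
    [0,0,0,0,40],
    [0,0,0,0,40],
    [0,0,0,0,40],
    [0,0,0,0,40],
    [0,0,0,0,40],
  ],
)

```text
t: 33.05
ee_pos: [0.5537, -0.0526, 0.1764]
eef_rot: [0.0, 0.67, 0.742, 0.0]
force: [0.2, -0.5, 0.2]
finger_gap: 0.0401
```

```bash
python3 - <<'E'
from h import *
f=cam('wrist','w13.png');g=cam('scene')
rel([.554,-.0521],5.9,.0913)
b=cv2.resize(g['img'][:,:,::-1][225:315,285:385],None,fx=4,fy=4,interpolation=cv2.INTER_CUBIC)
a=cv2.resize(f['img'][:,:,::-1][100:400,190:450],(312,360))
cv2.imwrite('pics/c13.png',cv2.convertScaleAbs(np.hstack([a,b]),alpha=1.4))
a=np.radians(5.9);u=np.array([np.cos(a),np.sin(a)]);v=np.array([-u[1],u[0]]);c=np.array([.554,-.0521])
print('expected ends',((proj(f,[[*(c+Y*v),.132] for Y in(-.052,.052)])-[190,100])*1.2).round(0).tolist(),'idler/roller axle ends',((proj(f,[[*(c+X*u+.072*v),.1045] for X in(-.02,.02)])-[190,100])*1.2).round(0).tolist())
E
```

```text
t 33.15 shift [ 0.5  0.3 85.1] turn -0.0 tool y yaw 5.86 F [-0.38  0.15 -0.98] gap 0.04001642877107575 pos [ 0.5537 -0.0526  0.1764]
expected ends [[152.0, 290.0], [152.0, 73.0]] idler/roller axle ends [[108.0, 23.0], [195.0, 23.0]]
```

Picture limit reached, so I'll check the result numerically instead.

```bash
python3 - <<'E'
import cv2
im=cv2.imread('pics/w13.png');g=im.astype(int).mean(2)
cols=list(range(246,400,7));print('col',cols)
for r in range(108,350,12): print(r,[int(g[r,c]) for c in cols])
E
```

```text
col [246, 253, 260, 267, 274, 281, 288, 295, 302, 309, 316, 323, 330, 337, 344, 351, 358, 365, 372, 379, 386, 393]
108 [91, 93, 90, 90, 87, 85, 87, 94, 89, 90, 94, 96, 95, 93, 91, 93, 91, 90, 92, 92, 94, 90]
120 [65, 65, 66, 68, 66, 66, 67, 68, 67, 67, 67, 66, 67, 66, 54, 81, 58, 67, 67, 69, 70, 70]
132 [102, 100, 100, 37, 68, 78, 59, 45, 106, 103, 104, 106, 46, 44, 47, 82, 48, 45, 106, 115, 110, 78]
144 [102, 100, 54, 53, 53, 54, 54, 53, 103, 102, 103, 105, 45, 47, 51, 83, 51, 44, 45, 113, 109, 67]
156 [101, 100, 97, 103, 59, 80, 100, 99, 98, 94, 94, 97, 103, 103, 55, 83, 99, 105, 109, 113, 108, 106]
168 [27, 26, 26, 52, 83, 91, 60, 85, 95, 99, 106, 105, 97, 88, 23, 24, 24, 25, 25, 25, 109, 68]
180 [42, 30, 28, 27, 28, 28, 52, 84, 95, 99, 107, 105, 97, 87, 26, 25, 25, 25, 24, 22, 109, 67]
192 [84, 30, 31, 30, 30, 30, 53, 85, 95, 100, 107, 105, 98, 88, 32, 30, 29, 45, 75, 108, 107, 68]
204 [103, 100, 100, 105, 69, 80, 71, 135, 154, 145, 144, 151, 154, 131, 67, 79, 65, 106, 105, 108, 106, 125]
216 [103, 101, 103, 105, 69, 81, 70, 135, 153, 163, 164, 162, 154, 130, 70, 80, 62, 104, 105
[... 487 characters left out ...]
3, 113, 92, 106, 108, 112, 111, 105, 96, 123, 129, 86, 102, 102, 189, 124, 124]
288 [163, 80, 36, 34, 81, 139, 115, 99, 104, 109, 113, 111, 106, 93, 123, 127, 22, 19, 18, 138, 118, 119]
300 [144, 37, 34, 34, 33, 32, 32, 147, 180, 188, 190, 189, 171, 134, 24, 22, 22, 27, 23, 150, 176, 179]
312 [55, 39, 33, 40, 37, 38, 38, 145, 180, 188, 190, 188, 170, 131, 31, 30, 28, 26, 14, 45, 44, 177]
324 [55, 32, 32, 69, 38, 39, 41, 101, 172, 183, 180, 177, 124, 111, 121, 108, 31, 67, 12, 10, 44, 45]
336 [32, 31, 30, 94, 93, 95, 95, 114, 139, 150, 152, 149, 137, 105, 123, 104, 67, 68, 10, 8, 43, 43]
348 [28, 29, 30, 168, 171, 169, 174, 140, 154, 152, 151, 154, 160, 165, 169, 171, 164, 169, 10, 10, 8, 43]
```

```bash
python3 -c "
from rig import *
s=state();print(s['t'],s['force'],s['finger_gap']);print(sign_off())"
```

```text
33.15 [-0.38151637  0.15276507 -0.98435848] 0.04001642877107575
the job is handed in; nothing more can be done
None
```

I put the roller in both slots, released it, laid the thick tube in the valley and let go. I handed in at about 33 s of the 69 s; no verdict was reported.

**Roller:** I lowered it until it bore on the mixer. The force rose about 2 N per mm, which matches the bed springs, and reached about 4.5 N. I eased it to about its own weight before opening the fingers. The pictures showed both ends down in the slots and the roller parallel to the fitted one.

**Tube:** It bore on the rollers at the height I expected, with about 3.5 N and almost no sideways force, and was then released.

**Last checks:** I checked pixel brightness in the final wrist image, because the picture limit stopped a last look by eye.
- The tube is centred between the two shafts: column 316, with the shafts at 281 and 351.
- It lies straight along the valley.
- Its ends are at about rows 158 and 341, against the 161 and 342 I expected.

**What disagreed:**
- **Fingertips:** They sit about 27 mm behind the reported tool point. My first two tries to grip the roller closed on nothing, and the second touched its shaft at about 4 N. After I corrected for this, both grasps worked.
- **Roller contact on the way down:** The roller pushed sideways with about 2.7 N against the near slot wall or the fitted roller's disc. I moved it 1.5 mm away before seating it.
- **Not measured:** I did not measure how fast the fitted roller turned, or how far the slim tube, rod, jar and pump bottle may have moved. I never meant to touch any of those four.

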